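Scrape the glaze chips off a kiln shelf

TASK

Take the scraper from its cradle, set its blade down on the kiln shelf behind the loose glaze chips and, leaning on it with about the weight of a one-litre bottle (some 10 N; never more than 25 N, the shelf is brittle), wipe the length of the shelf so that every chip drops off the end into the tray. Then stand the scraper back in its cradle. The chips are sharp, so keep the fingers off them, and leave the tiles, jar and other things lying around where they are.

Things in the scene. Friction and masses are not known exactly. Their poses are not given: they have to be found in the camera images.
- stand: Fixed cleaning stand that carries the kiln shelf, a flat beige slab 150 (x) x 240 (y) x 16 thick without a rim. Origin on the worktop under the slab's centre, z up, y along the slab's long side: wipe along it towards the tray, which may be at +y or at -y. All sizes here are in mm.
- shelf_top (a point): Centre of the kiln shelf's top, 55 above the stand's origin when unloaded, axes as the stand's. The shelf is sprung and gives straight down only: it starts to sink at about 2 N, then goes down 1 mm for each further 5 N (7 mm at most) and comes up when released.
- tray: Grey open tray, 170 (x) x 138 (y) x 26 high, walls and floor 4 thick, fixed at one short end of the kiln shelf, parallel to it. Its near wall is tucked about 15 under the slab's overhanging end, so what is pushed off that end falls in. Origin: centre of its underside, about 174 from the stand's.
- cradle: Wooden cradle, fixed at the other short end of the kiln shelf, 174 from the stand's origin, turned its own way. Origin: centre of its underside, z up. Two posts at x = +-67 carry the ends of the scraper's bar; cheeks reach up to 56 and leave the bar about 4 of play to each side in y and 5 in x. Between the posts it is open down to 8: the blade hangs free.
- cradle_seat (a point): Where the scraper's origin is when it stands in the cradle: 36 above the cradle's origin.
- scraper: Loose hand scraper, 0.22 to 0.35 kg, upright in the cradle, axes as the cradle's; a half turn about z looks and fits the same. Origin: centre of the underside of its aluminium clamp bar, 152 (x) x 20 (y) x 18 high. A steel blade 110 (x) wide, 4 thick stands out below the bar by 10 to 25: it differs each time and is not measured, so feel for the shelf. It stays put up to 25 N.
- scraper_grip (a point): Place for the finger pads, 52 above the scraper's origin, axes as the scraper's: in a wooden grip 60 (x) x 24 (y) that reaches from the bar up to 76. Close the fingers along y. Two 12 wide screw heads stand on the bar at x = +-48, up to 27 above the origin.
- chip_0: Loose brown glaze chip, flat and irregular, about 25 x 20 x 6, 12 g. Origin: centre of its underside. All chips lie flat on the kiln shelf, their origins within 35 of its centre in the stand's x and within 50 in y.
- chip_1: Loose brown glaze chip, flat and irregular, about 25 x 20 x 6, 12 g. Origin: centre of its underside. All chips lie flat on the kiln shelf, their origins within 35 of its centre in the stand's x and within 50 in y.
- chip_2: Loose brown glaze chip, flat and irregular, about 25 x 20 x 6, 12 g. Origin: centre of its underside. All chips lie flat on the kiln shelf, their origins within 35 of its centre in the stand's x and within 50 in y.
- chip_3: Loose brown glaze chip, flat and irregular, about 25 x 20 x 6, 12 g. Origin: centre of its underside. All chips lie flat on the kiln shelf, their origins within 35 of its centre in the stand's x and within 50 in y.
- chip_4: Loose brown glaze chip, flat and irregular, about 25 x 20 x 6, 12 g. Origin: centre of its underside. All chips lie flat on the kiln shelf, their origins within 35 of its centre in the stand's x and within 50 in y.
- tile_a: Bystander, loose: glazed test tile 30 x 54 x 8, on the robot's side of the kiln shelf. Origin: centre of its underside.
- tile_b: Bystander, loose: glazed test tile 30 x 50 x 8, on the robot's side of the kiln shelf. Origin: centre of its underside.
- rib: Bystander, loose: leaf-shaped wooden rib 45 x 91 x 8, lying beyond the kiln shelf (not the scraper). Origin: centre of its underside.
- wax: Bystander, loose: round low pot, 63 across, 34 high, beyond and to the left. Origin: centre of its underside.
- jar: Bystander, loose: small capped jar, 46 across, 106 high, beyond and to the right. Origin: centre of its underside.
- tile_c: Bystander, loose: glazed test tile 30 x 50 x 8, at the right. Origin: centre of its underside.
- ball: Bystander, loose: marbled ceramic ball, 38 across, at the left. Origin: centre of its underside.

How it is judged:
By the outcome, as a careful person would: the job done as asked, in the order asked, and still so for the second after the job is handed in, with the robot touching nothing.
It also fails if it takes over 61 s, if anything falls off the work surface, if the arm or the gripper's body presses on something with over 40 N, if the wrist force passes 120 N, or if a joint passes its speed limit or range.

ROBOT

A 6-joint arm with a two-finger parallel gripper is mounted at the origin on a cart in front of the work surface, level with it; the furniture and walls round the work are solid. World frame = base frame: x ahead of the robot, y to its left, z up, the work surface at z = 0. Lengths are in mm, angles in degrees, forces in N, time in s.
With the tool pointing down it reaches from about 350 to 850 mm from the base axis. Payload 8.1 kg.
Tool frame: the origin (TCP) lies midway between the tips of the shut fingers; the grasp point (between the pads) lies 19 mm behind it (r.pinch_z is the distance from the TCP to the grasp point, in mm); z points along the fingers, y is the line along which they close (so a half turn about z gives the same grasp; the last joint's range is limited). The gripper opens to 85 mm and grips with 20 to 120 N. Pads are 22 mm wide; open, the fingers measure 114 mm over their backs; the gripper's body (76 mm by 85 mm) begins 54 mm behind the grasp point. The pads swing forward as they close: fully open they stand 13 mm farther back than shut.
Start: joints at [63.232, 7.471, 85.268, -0, 87.261, -4.893], TCP at [223.534, 556.81, 231.292] pointing down, gripper open.
Joint ranges: [-169.43, 169.43], [-51.17, 129.36], [1.28, 143.12], [-76.62, 256.62], [0, 156.53], [-152.29, 152.29]. Speed limits (degrees/s): [136.94, 136.94, 159.86, 180, 180, 180].

INTERFACE

Orientations are given as [roll, pitch, yaw] about the fixed x, y, z axes, in that order (R = Rz(yaw) Ry(pitch) Rx(roll)).
In Python, from bench import sensors, optics, job, r gives the robot as it stands.
- The arm moves only by the tool play_rows, never from a script. Its argument "motion" is a list that holds one entry, the list of rows, each a list of 6 numbers: the shift along the tool's x, y, z in cm, then the turn, a rotation vector about the tool's x, y, z in degrees. In form: [[[x, y, z, ax, ay, az], ...]]. A call has 1 to 5 rows; each row is the pose to reach, as a shift and turn from the pose commanded when the call began, along the tool's axes at that moment; what a row does not reach only later rows make up. A row lasts 1/10 s, in which the tool goes at most 50 mm and 8.59 degrees, less where a joint would pass 70% of its speed; a pose out of reach is approached as far as the arm can. A call with a gripper value outside its range is refused whole. "jaw" is the opening, from 0 (shut) to 1 (fully open), set as the call begins (left out, the last holds). The fingers move at their own pace and stop on an object; "squeeze" is the grip in N (left out, the last holds). Time passes only in rows, so rows that repeat a pose let the fingers close. It gives the time, the measured TCP pose, the force, the opening and the grip force at its end, in the units of the state.
- sensors.sense(): the state, without advancing time (a new reading comes with each control period).
- optics.snapshot(name): name is "scene" or "top" or "wrist"; returns a dict with "pixels" (400x640x3 uint8, red, green, blue), "mtx" (3x3 intrinsics, pixels), "k1" (the pictures are not rectified: a ray, as slopes to the right and down, at radius r is drawn at 1 + k1 r^2 times it, then the intrinsics apply), "R" (3x3) and "t" (3): a world point X has camera coordinates R X + t; the wrist camera has in their place "T_tool_cam" (4x4, takes a point from camera to tool coordinates, whose origin is the TCP and whose axes are the flange's). Camera axes: x right, y down, z forward; pixel columns grow to the right and rows downward; lengths in mm; the calibration is good to about 2 mm. A picture is of the moment at which its call begins: read the wrist's pose just before it. There is no depth.
- job.hand_in(): hands the job in; it is judged then, once.
The state is a dict: "time": time; "joint_pos": joint angles; "qd": joint speeds; "joint_efforts": joint torques, N m; "tool_pos": TCP position; "tcp_rot": TCP orientation; "ft_force": force on the tool from outside, world axes, zero at the start; "wrist_torque": the same for the moment, N m; "finger_gap": finger opening in mm; "grip_force": force on a finger pad.
Only numpy, scipy, OpenCV 4.12 (cv2) and the standard library are available. Lean on these libraries where they do the work, as an engineer would, in place of code of your own. Each camera call takes 0.05 s, during which the arm holds its last target. There are 200 camera calls.

## Working session

There is one attempt and no reset: what is moved stays moved. The work goes in short steps, Python scripts to look and compute and a tool call to move; the robot and the scene stay as the last step left them, time stands still between calls to the robot, and variables do not carry over. Pictures are saved under pics/ and viewed, at most 10 in all, crops included, and the job is handed in when it is done.

Besides the shell and the picture viewer there is one more tool, called after "Call:" by a JSON object that holds its "name" and its "arguments". play_rows: Moves the arm, as the interface text tells. Its arguments: {"type":"object","properties":{"motion":{"type":"array","items":{"type":"array","items":{"type":"array","items":{"type":"number"}}}},"jaw":{"type":"number"},"squeeze":{"type":"number"}},"required":["motion"]}

```bash
mkdir -p pics; ls; python3 - <<'E'
from bench import sensors, optics, job, r
import cv2, pickle
s=sensors.sense(); print(s)
d={}
for n in ("scene","top"):
    d[n]=optics.snapshot(n); cv2.imwrite(f"pics/{n}0.png",d[n]["pixels"][:,:,::-1])
    print(n,d[n]["mtx"],d[n]["k1"],d[n]["R"],d[n]["t"])
pickle.dump(d,open("d.pkl","wb"))
E
```

```text
pics
{'time': 0.0, 'joint_pos': array([ 6.32305879e+01,  7.51487194e+00,  8.53285041e+01,  1.19492935e-04,
        8.72614685e+01, -4.89289731e+00]), 'qd': array([ 0.04519017,  0.10453656,  0.01459062,  0.01680441, -0.14540468,
        0.02055069]), 'joint_efforts': array([ 7.15033966e-04, -5.69367313e+01, -5.00575376e+01, -2.08996385e-04,
        1.38986195e-02,  3.61900914e-05]), 'tool_pos': array([223.29652443, 556.31717672, 230.25432074]), 'tcp_rot': array([-1.79895548e+02, -9.06145085e-03,  1.58123471e+02]), 'ft_force': array([-0.69354629, -0.43454894,  0.33167611]), 'wrist_torque': array([-0.06014827,  0.0263726 ,  0.0308136 ]), 'grip_force': 0.0, 'finger_gap': 85.21699489111941}
scene [[468.38157914   0.         318.53968921]
 [  0.         468.38157914 207.36188146]
 [  0.           0.           1.        ]] -0.08939141296733906 [[-0.83106218 -0.55593084  0.01662978]
 [-0.33839541  0.48168683 -0.80837265]
 [ 0.44138895 -0.67743538 -0.58843615]] [ 424.53831062  271.97576125 1480.00684948]
top [[492.50195013   0.         315.33782793]
 [  0.         492.50195013 204.52501227]
 [  0.           0.           1.        ]] -0.0590784838482789 [[-1.77914410e-02 -9.99841709e-01  1.48600205e-04]
 [-9.96751168e-01  1.77247701e-02 -7.85680735e-02]
 [ 7.85530029e-02 -1.54595667e-03 -9.96908740e-01]] [ -15.2200546   516.62435364 1515.65469435]
```

View pics/top0.png

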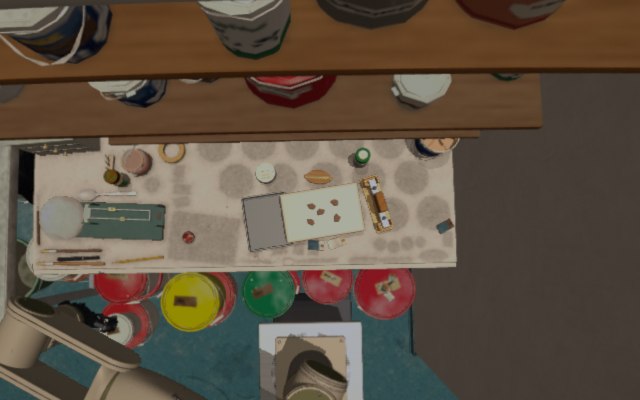

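View pics/scene0.png

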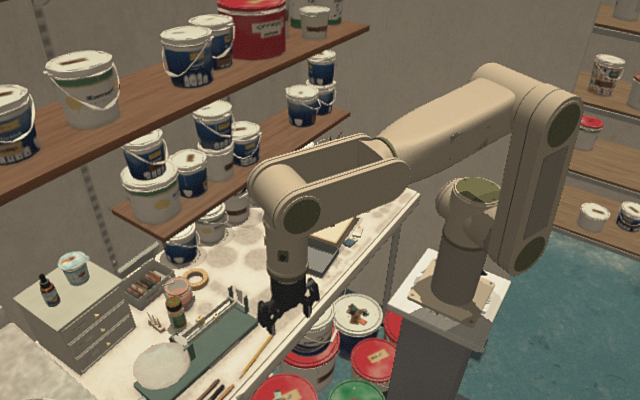

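The top view shows the slab at about (322,212) with 5 chips, the tray to its left (+y) at (265,222), and the cradle with the scraper to its right at (377,204). In the scene view the arm hides the slab.

```bash
cat > h.py <<'E'
import numpy as np, cv2
from scipy.spatial.transform import Rotation as Ro
def cam_wrist(s,im):
    Rt=Ro.from_euler('xyz',s['tcp_rot'],degrees=True).as_matrix(); T=im['T_tool_cam']
    Rwc=Rt@T[:3,:3]; c=Rt@T[:3,3]+s['tool_pos']
    return Rwc.T,-Rwc.T@c
def cast(px,im,z,R=None,t=None):
    R=im['R'] if R is None else R; t=im['t'] if t is None else t
    u=cv2.undistortPoints(np.array(px,float).reshape(-1,1,2),im['mtx'],np.array([im['k1'],0,0,0,0.]))[:,0]
    d=np.c_[u,np.ones(len(u))]@R; c=-R.T@t
    return c+d*((z-c[2])/d[:,2])[:,None]
def proj(X,im,R=None,t=None):
    R=im['R'] if R is None else R; t=im['t'] if t is None else t
    return cv2.projectPoints(np.array(X,float).reshape(-1,1,3),cv2.Rodrigues(R)[0],t,im['mtx'],np.array([im['k1'],0,0,0,0.]))[0][:,0]
E
python3 - <<'E'
from h import *
import pickle
im=pickle.load(open("d.pkl","rb"))["top"]; p=im["pixels"]
print(p[195,300],p[230,350],p[220,262],p[170,440])
crop=cv2.resize(p[140:280,220:470],None,fx=3.2,fy=3.2,interpolation=cv2.INTER_CUBIC)[:,:,::-1]; cv2.imwrite("pics/topc.png",crop)
h=[(281,192),(360,183),(366,232),(287,242)]
c=cast(h,im,55); print(c.round(0), c.mean(0))
for n,q,z in (("tray",(266,222),10),("cr",(377,204),80),("cr+",(368,180),50),("cr-",(387,229),50),("jar",(362,157),106),("farboard",(300,133),300)): print(n,cast([q],im,z).round(0))
E
```

```text
[170 172 154] [170 171 155] [125 120 111] [169 156 138]
[[ 554.   80.   55.]
 [ 577. -162.   55.]
 [ 427. -177.   55.]
 [ 401.   64.   55.]] [489.80030343 -48.87097355  55.        ]
tray [[465. 131.  10.]]
cr [[ 510. -209.   80.]]
cr+ [[ 587. -188.   50.]]
cr- [[ 435. -242.   50.]]
jar [[ 649. -165.  106.]]
farboard [[680.  12. 300.]]
```

View pics/topc.png

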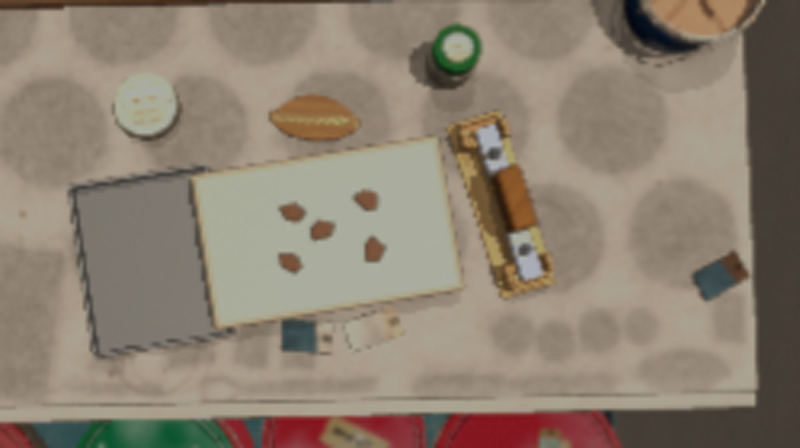

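The crop shows the scraper's grip at crop (515,198), a screw head on the bar at each side, and the cradle with its long axis about 20° off x. The shelf has yaw of about 6°. The tray is at +y and the tiles are near the slab's robot side. Now I'll move above the cradle.

```bash
cat >> h.py <<'E'
def row(s,pos,yaw,roll=180,pitch=0):
    Rt=Ro.from_euler('xyz',s['tcp_rot'],degrees=True)
    d=Rt.inv().apply(np.array(pos)-s['tool_pos'])/10
    w=(Rt.inv()*Ro.from_euler('xyz',[roll,pitch,yaw],degrees=True)).as_rotvec(degrees=True)
    return [float(v) for v in np.r_[d.round(2),w.round(2)]]
E
python3 - <<'E'
from h import *
from bench import sensors,optics,r
s=sensors.sense(); print(row(s,[495,-205,270],19.5)); print(r.pinch_z); print(optics.snapshot("wrist")["T_tool_cam"])
E
```

```text
[-53.58, -60.54, -3.87, -0.05, 0.11, 138.63]
18.700000000000003
[[-8.19080832e-04 -9.63488461e-01 -2.67748604e-01  6.70640917e+01]
 [ 9.99999649e-01 -7.42314230e-04 -3.87936102e-04  3.42733166e-01]
 [ 1.75018359e-04 -2.67748828e-01  9.63488731e-01 -1.42823698e+02]
 [ 0.00000000e+00  0.00000000e+00  0.00000000e+00  1.00000000e+00]]
```

Call:
{"name": "play_rows", "arguments": {"motion": [[[-53.6,-60.5,-3.9,0,0,138],[-53.6,-60.5,-3.9,0,0,138],[-53.6,-60.5,-3.9,0,0,138],[-53.6,-60.5,-3.9,0,0,138],[-53.6,-60.5,-3.9,0,0,138]]]}}

```text
time: 0.65
tool_pos: [307.6, 319.8, 243.1]
tcp_rot: [-180.0, 0.0, 114.8]
ft_force: [1.7, 0.4, 0.1]
finger_gap: 85.4
grip_force: 0.0
```

```bash
python3 - <<'E'
from h import *
from bench import sensors
s=sensors.sense(); print(s['joint_pos'],s['tool_pos'],s['tcp_rot']); print(row(s,[495,-205,270],19.5))
E
```

```text
[ 3.94954346e+01 -1.77542670e+01  1.07766793e+02 -1.00014931e-02
  8.99975784e+01  1.46630244e+01] [307.60820831 319.7981071  243.09993655] [-1.79992756e+02  1.22335227e-02  1.14832412e+02]
[-55.5, -5.03, -2.68, 0.0, 0.02, 95.33]
```

Call:
{"name": "play_rows", "arguments": {"motion": [[[-55.5,-5,-2.7,0,0,95.3],[-55.5,-5,-2.7,0,0,95.3],[-55.5,-5,-2.7,0,0,95.3],[-55.5,-5,-2.7,0,0,95.3],[-55.5,-5,-2.7,0,0,95.3]]]}}

```text
time: 1.15
tool_pos: [393.1, 85.1, 255.6]
tcp_rot: [180.0, -0.0, 71.8]
ft_force: [1.5, 0.2, 0.4]
finger_gap: 85.7
grip_force: 0.0
```

```bash
python3 - <<'E'
from h import *
from bench import sensors
s=sensors.sense(); print(s['joint_pos'],s['tool_pos'],s['tcp_rot']); print(row(s,[495,-205,270],19.5))
E
```

```text
[ 4.89322707e+00 -2.52145715e+01  1.12120121e+02  5.37072653e-03
  9.30562450e+01  2.30553782e+01] [393.09742775  85.07508673 255.59527971] [ 1.79966946e+02 -1.98965740e-02  7.18381428e+01]
[-24.39, 18.73, -1.44, 0.02, -0.03, 52.34]
```

Call:
{"name": "play_rows", "arguments": {"motion": [[[-24.4,18.7,-1.4,0,0,52.3],[-24.4,18.7,-1.4,0,0,52.3],[-24.4,18.7,-1.4,0,0,52.3],[-24.4,18.7,-1.4,0,0,52.3],[-24.4,18.7,-1.4,0,0,52.3]]]}}

```text
time: 1.65
tool_pos: [477.1, -150.4, 266.7]
tcp_rot: [-180.0, -0.0, 28.8]
ft_force: [0.7, 0.7, 0.3]
finger_gap: 85.4
grip_force: 0.0
```

```bash
python3 - <<'E'
from h import *
from bench import sensors
s=sensors.sense(); print(s['joint_pos'],s['tool_pos'],s['tcp_rot']); print(row(s,[495,-205,270],19.5))
E
```

```text
[-2.33761819e+01 -8.86275450e+00  9.77924035e+01  9.05775998e-03
  9.10665269e+01  3.77929589e+01] [ 477.10508306 -150.38525308  266.74133042] [-1.79997472e+02 -9.49995039e-03  2.88310279e+01]
[-1.07, 5.65, -0.33, -0.0, -0.01, 9.33]
```

Call:
{"name": "play_rows", "arguments": {"motion": [[[-1.1,5.6,-0.3,0,0,9.3],[-1.1,5.6,-0.3,0,0,9.3],[-1.1,5.6,-0.3,0,0,9.3],[-1.1,5.6,-0.3,0,0,9.3]]]}}

```text
time: 2.05
tool_pos: [494.4, -201.6, 269.4]
tcp_rot: [-179.9, 0.0, 20.0]
ft_force: [-0.7, -0.3, 0.2]
finger_gap: 85.5
grip_force: 0.0
```

```bash
python3 - <<'E'
from h import *
from bench import sensors,optics
import pickle
s=sensors.sense(); im=optics.snapshot("wrist"); pickle.dump((s,im),open("w1.pkl","wb"))
cv2.imwrite("pics/w1.png",im["pixels"][:,:,::-1]); print(s['tool_pos'],s['tcp_rot'],im['mtx'],im['k1'])
R,t=cam_wrist(s,im)
c=np.array([507.6,-222,0]); print(proj([c+[0,0,112],c+[0,0,54]],im,R,t))
E
```

```text
[ 494.39653515 -201.56105344  269.44601301] [-1.79935079e+02  1.88921724e-02  1.99979268e+01] [[287.94838605   0.         319.85558779]
 [  0.         287.94838605 200.48399088]
 [  0.           0.           1.        ]] -0.049185972224876404
[[342.13147177 181.96685932]
 [338.74481886 172.44452461]]
```

View pics/w1.png

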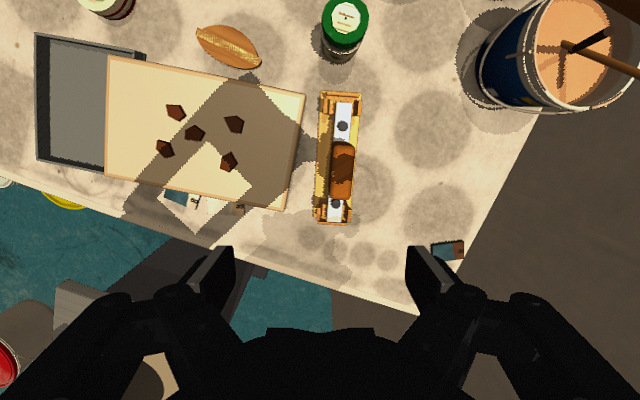

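The wrist view shows the grip top centred at about (342,171), the screw heads at (342,126) and (336,204), and the slab corners at (108,56), (305,93), (285,211) and (106,174).

```bash
python3 - <<'E'
from h import *
import pickle
s,im=pickle.load(open("w1.pkl","rb")); R,t=cam_wrist(s,im)
sc=cast([(342,126),(336,204)],im,63,R,t); d=sc[0]-sc[1]; print("screws",sc.round(1),sc.mean(0),np.linalg.norm(d),np.degrees(np.arctan2(d[1],d[0])))
# grip top by mask
hsv=cv2.cvtColor(im['pixels'],cv2.COLOR_RGB2HSV); m=np.zeros((400,640),np.uint8); m[135:206,325:362]=cv2.inRange(hsv,(3,110,40),(16,255,220))[135:206,325:362]
c=max(cv2.findContours(m,0,2)[0],key=cv2.contourArea); print(cv2.minAreaRect(c),cv2.boundingRect(c)); b=cv2.boxPoints(cv2.minAreaRect(c))
g=cast(b,im,112,R,t); print(g.round(1),g.mean(0))
k=cast([(108,56),(305,93),(285,211),(106,174)],im,55,R,t); print("slab",k.round(1),k.mean(0)); e=(k[0]+k[3]-k[1]-k[2])/2; print(np.linalg.norm(e),np.degrees(np.arctan2(e[1],e[0]))-90)
for q in ((345,18,106),(175,113,61),(234,124,61),(194,133,61),(164,149,61),(228,162,61)): print(cast([q[:2]],im,q[2],R,t).round(0))
cr=cast([(319,92),(362,93),(350,223),(315,222)],im,56,R,t); print("cradle",cr.round(1),cr.mean(0))
E
```

```text
screws [[ 562.  -204.7   63. ]
 [ 470.1 -232.1   63. ]] [ 516.01292678 -218.4041232    63.        ] 95.89653784164199 16.54745281285399
((339.0068359375, 172.6849365234375), (26.537595748901367, 63.43898010253906), 6.009005546569824) (325, 141, 30, 65)
[[ 478.8 -210.3  112. ]
 [ 544.2 -193.6  112. ]
 [ 550.9 -220.1  112. ]
 [ 485.6 -238.4  112. ]] [ 514.88481732 -215.58129465  112.        ]
slab [[ 545.9   82.    55. ]
 [ 582.5 -151.    55. ]
 [ 436.4 -174.2   55. ]
 [ 404.3   60.1   55. ]] [492.29409706 -45.78414798  55.        ]
236.1612711608295 8.370213209434596
[[ 657. -168.  106.]]
[[510. -13.  61.]]
[[521. -83.  61.]]
[[494. -40.  61.]]
[[463. -10.  61.]]
[[474. -89.  61.]]
cradle [[ 589.1 -166.1   56. ]
 [ 605.3 -213.8   56. ]
 [ 450.2 -259.7   56. ]
 [ 435.9 -216.    56. ]] [ 520.12663005 -213.87817553   56.        ]
```

```bash
python3 - <<'E'
from h import *
from bench import sensors
s=sensors.sense(); print(s['tool_pos'],s['tcp_rot'],row(s,[515.5,-218,160],16.5))
E
```

```text
[ 494.44496674 -201.1185155   269.67732488] [-1.79958954e+02  7.18798111e-03  2.00407330e+01] [1.4, 2.32, 10.97, -0.04, 0.01, 3.54]
```

Call:
{"name": "play_rows", "arguments": {"motion": [[[1.4,2.3,11,0,0,3.5],[1.4,2.3,11,0,0,3.5],[1.4,2.3,11,0,0,3.5],[1.4,2.3,11,0,0,3.5],[1.4,2.3,11,0,0,3.5]]]}}

```text
time: 2.6
tool_pos: [516.4, -218.8, 162.0]
tcp_rot: [179.9, -0.1, 16.5]
ft_force: [0.5, -0.5, 0.4]
finger_gap: 85.2
grip_force: 0.0
```

```bash
python3 - <<'E'
from h import *
from bench import sensors,optics
import pickle
s=sensors.sense(); im=optics.snapshot("wrist"); pickle.dump((s,im),open("w2.pkl","wb"))
cv2.imwrite("pics/w2.png",im["pixels"][:,:,::-1]); print(s['tool_pos'],s['tcp_rot'])
R,t=cam_wrist(s,im)
E
```

```text
[ 516.42863812 -218.82162498  162.04240607] [ 1.79921733e+02 -8.66137146e-02  1.64936113e+01]
```

View pics/w2.png

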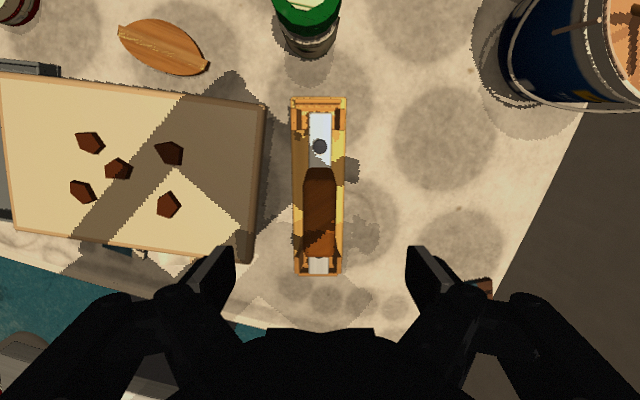

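Grip, bar and cradle are aligned with the image's vertical at column 320. One screw head shows at (320,146), the grip's near end at row 258, and the cradle spans rows 97–275.

```bash
python3 - <<'E'
from h import *
import pickle
s,im=pickle.load(open("w2.pkl","rb")); R,t=cam_wrist(s,im)
Rt=Ro.from_euler('xyz',s['tcp_rot'],degrees=True)
f=lambda px,z:Rt.inv().apply(cast([px],im,z,R,t)[0]-s['tool_pos'])[:2].round(1)
print("screw",f((320,146),63)," grip near end top",f((320,258),112),"far end at top",f((320,182),112),"far base",f((320,167),76))
print("cradle ends",f((320,97),56),f((320,276),56), "sides at far",f((292,97),56),f((347,97),56),"near",f((295,275),56),f((343,275),56))
k=cast([(263,104),(241,264),(16,232),(0,73)],im,55,R,t);print(k.round(1)); e=k[0]-k[1];print(np.degrees(np.arctan2(e[1],e[0])),np.linalg.norm(e)); e=k[3]-k[0];print(np.degrees(np.arctan2(e[1],e[0]))-90)
from bench import sensors
print(row(sensors.sense(),[516.4,-218.8,71],16.5))
E
```

```text
screw [48.2  0.3]  grip near end top [-29.1   0.2] far end at top [28.1  0.3] far base [32.7  0.3]
cradle ends [87.5  0.3] [-76.7   0.2] sides at far [ 87.5 -22.6] [87.5 22.5] near [-75.6 -24. ] [-75.7  22.6]
[[ 582.1 -150.5   55. ]
 [ 433.3 -164.3   55. ]
 [ 399.5   60.6   55. ]
 [ 547.3   78.7   55. ]]
5.286039781874927 149.51108348699174
8.630207149699487
[-0.07, -0.09, 9.19, 0.16, -0.16, -0.02]
```

Call:
{"name": "play_rows", "arguments": {"motion": [[[0,0,4,0,0,0],[0,0,7,0,0,0],[0,0,9.1,0,0,0],[0,0,9.1,0,0,0],[0,0,9.1,0,0,0]]]}}

```text
time: 3.15
tool_pos: [516.9, -219.8, 71.3]
tcp_rot: [179.9, -0.1, 16.4]
ft_force: [-1.2, 0.1, 0.3]
finger_gap: 85.4
grip_force: 0.0
```

Call:
{"name": "play_rows", "arguments": {"motion": [[[0,0,0,0,0,0],[0,0,0,0,0,0],[0,0,0,0,0,0],[0,0,0,0,0,0],[0,0,0,0,0,0]]], "jaw": 0, "squeeze": 80}}

```text
time: 3.65
tool_pos: [516.0, -219.5, 69.5]
tcp_rot: [180.0, -0.0, 16.4]
ft_force: [-0.6, 1.0, 5.0]
finger_gap: 23.0
grip_force: 78.4
```

Call:
{"name": "play_rows", "arguments": {"motion": [[[0,0,0,0,0,0],[0,0,0,0,0,0],[0,0,0,0,0,0],[0,0,0,0,0,0],[0,0,0,0,0,0]]]}}

```text
time: 4.15
tool_pos: [516.1, -219.5, 69.5]
tcp_rot: [180.0, -0.0, 16.4]
ft_force: [-1.6, 0.3, 5.0]
finger_gap: 23.1
grip_force: 78.4
```

```bash
python3 - <<'E'
from bench import sensors
print(sensors.sense())
E
```

```text
{'time': 4.15, 'joint_pos': array([-2.82790292e+01,  9.29489159e+00,  1.00806884e+02, -7.19001615e-04,
        6.98492001e+01,  4.53144809e+01]), 'qd': array([ 0.02560914,  0.01926749,  0.00832618, -0.03282338, -0.00332368,
        0.05259471]), 'joint_efforts': array([-5.55082876e-02, -5.10271096e+01, -4.34379566e+01,  2.63527595e-02,
       -5.51795717e-01, -1.33773001e-02]), 'tool_pos': array([ 516.05006087, -219.48679625,   69.50896852]), 'tcp_rot': array([ 1.79965045e+02, -3.43806312e-02,  1.64067479e+01]), 'ft_force': array([-1.60947229,  0.28263203,  5.02509814]), 'wrist_torque': array([ 0.07987207,  0.25332931, -0.00364807]), 'grip_force': 78.43253016471863, 'finger_gap': 23.089435364025576}
```

Call:
{"name": "play_rows", "arguments": {"motion": [[[0,0,-1.5,0,0,0],[0,0,-3,0,0,0],[0,0,-4.5,0,0,0],[0,0,-6,0,0,0],[0,0,-6,0,0,0]]]}}

```text
time: 4.65
tool_pos: [517.5, -220.3, 132.6]
tcp_rot: [179.8, -0.2, 16.4]
ft_force: [0.5, -0.3, -2.1]
finger_gap: 23.1
grip_force: 78.8
```

```bash
python3 - <<'E'
from h import *
from bench import sensors
s=sensors.sense();print(s['tool_pos'],s['tcp_rot'],s['ft_force'],s['finger_gap'],s['wrist_torque'])
print(row(s,[503.8,-133.5,130],8.4))
E
```

```text
[ 517.47362003 -220.34521838  132.58577069] [179.77546803  -0.2149009   16.40765345] [ 0.47082156 -0.30206647 -2.10820337] 23.125576834156607 [-0.01645043  0.01152845 -0.01998561]
[1.14, -8.72, 0.23, 0.21, -0.23, 8.01]
```

Call:
{"name": "play_rows", "arguments": {"motion": [[[0.4,-2.9,0.2,0.2,-0.2,2.7],[0.8,-5.8,0.2,0.2,-0.2,5.4],[1.1,-8.7,0.2,0.2,-0.2,8],[1.1,-8.7,0.2,0.2,-0.2,8],[1.1,-8.7,0.2,0.2,-0.2,8]]]}}

```text
time: 5.15
tool_pos: [501.5, -132.4, 126.7]
tcp_rot: [-179.8, 0.2, 8.5]
ft_force: [1.1, 0.6, -2.1]
finger_gap: 23.3
grip_force: 79.5
```

```bash
python3 - <<'E'
from h import *
from bench import sensors,optics
import pickle
s=sensors.sense();im=optics.snapshot("wrist"); pickle.dump((s,im),open("w3.pkl","wb"))
cv2.imwrite("pics/w3.png",im["pixels"][:,:,::-1])
print(s['tool_pos'],s['tcp_rot'],s['ft_force'],s['finger_gap'],s['wrist_torque'])
print(row(s,[503.8,-133.5,119],8.4))
E
```

```text
[ 501.50003874 -132.3807487   126.66283365] [-179.83199278    0.22782506    8.52068129] [ 1.0984355   0.64880683 -2.09968887] 23.305336327774622 [-0.05683211 -0.01007547 -0.02627505]
[0.21, 0.15, 0.77, -0.17, 0.23, 0.12]
```

View pics/w3.png

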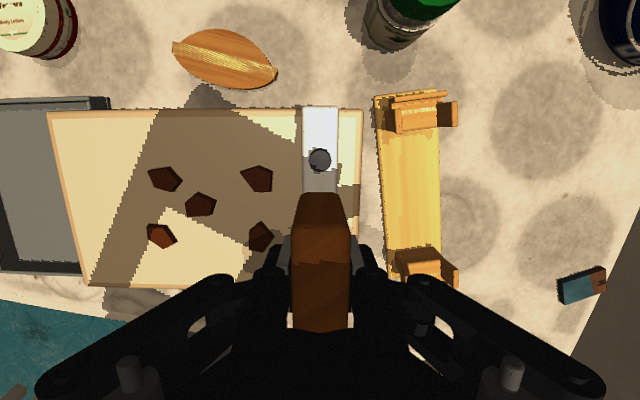

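The scraper is held over the slab's cradle end with its bar parallel to the slab's short end (right edge at column 362, left at about 50–85). All chips lie left of the bar, the nearest edge at column 273.

```bash
python3 - <<'E'
from h import *
import pickle
from bench import sensors
s,im=pickle.load(open("w3.pkl","rb")); R,t=cam_wrist(s,im)
Rt=Ro.from_euler('xyz',s['tcp_rot'],degrees=True)
f=lambda px,z:Rt.inv().apply(cast([px],im,z,R,t)[0]-s['tool_pos'])[:2].round(1)
for n,p,z in (("far-left",(48,112),55),("far-right",(363,109),55),("nearleft",(90,286),55),("chip edge",(273,240),58),("chip2",(273,175),58),("barfar",(320,107),113),("chipnear",(160,248),58)): print(n,f(p,z))
s=sensors.sense();print(s['tool_pos'],s['ft_force'])
E
```

```text
far-left [  78. -204.]
far-right [76.8 30.9]
nearleft [ -69.6 -203.1]
chip edge [-22.9 -37.2]
chip2 [ 29.5 -34.8]
barfar [75.5  0.2]
chipnear [ -30.5 -130.4]
[ 501.70048711 -133.01627517  126.80943818] [-0.03085459 -1.45800279 -2.51004933]
```

Call:
{"name": "play_rows", "arguments": {"motion": [[[0.2,0.1,0.4,-0.2,0.2,0.1],[0.2,0.1,0.7,-0.2,0.2,0.1],[0.2,0.1,0.7,-0.2,0.2,0.1],[0.2,0.1,0.7,-0.2,0.2,0.1],[0.2,0.1,0.7,-0.2,0.2,0.1]]]}}

```text
time: 5.7
tool_pos: [503.7, -133.6, 119.8]
tcp_rot: [180.0, 0.0, 8.3]
ft_force: [0.5, 0.2, -2.4]
finger_gap: 22.8
grip_force: 79.5
```

Call:
{"name": "play_rows", "arguments": {"motion": [[[0,0,0.2,0,0,0],[0,0,0.4,0,0,0],[0,0,0.6,0,0,0],[0,0,0.6,0,0,0]]]}}

```text
time: 6.1
tool_pos: [503.4, -133.2, 113.3]
tcp_rot: [-180.0, 0.1, 8.3]
ft_force: [1.4, -0.3, -3.0]
finger_gap: 23.1
grip_force: 79.5
```

Call:
{"name": "play_rows", "arguments": {"motion": [[[0,0,0.1,0,0,0],[0,0,0.2,0,0,0],[0,0,0.2,0,0,0]]]}}

```text
time: 6.4
tool_pos: [503.7, -133.4, 111.7]
tcp_rot: [180.0, 0.0, 8.3]
ft_force: [0.1, -0.4, -3.0]
finger_gap: 23.4
grip_force: 79.5
```

Call:
{"name": "play_rows", "arguments": {"motion": [[[0,0,0.1,0,0,0],[0,0,0.2,0,0,0],[0,0,0.25,0,0,0]]]}}

```text
time: 6.7
tool_pos: [503.9, -133.5, 109.7]
tcp_rot: [180.0, -0.0, 8.3]
ft_force: [-2.5, 0.3, 2.4]
finger_gap: 23.5
grip_force: 80.0
```

Call:
{"name": "play_rows", "arguments": {"motion": [[[0,0,0.05,0,0,0],[0,0,0.05,0,0,0],[0,0,0.05,0,0,0]]]}}

```text
time: 7.0
tool_pos: [503.9, -133.5, 109.2]
tcp_rot: [180.0, -0.0, 8.3]
ft_force: [-2.3, 1.5, 4.2]
finger_gap: 23.3
grip_force: 80.1
```

Call:
{"name": "play_rows", "arguments": {"motion": [[[0,0,0.07,0,0,0],[0,0,0.07,0,0,0],[0,0,0.07,0,0,0]]]}}

```text
time: 7.3
tool_pos: [504.0, -133.5, 108.7]
tcp_rot: [180.0, -0.0, 8.3]
ft_force: [-3.6, 0.8, 6.4]
finger_gap: 23.1
grip_force: 80.6
```

```bash
python3 - <<'E'
from h import *
from bench import sensors
s=sensors.sense();print(s['tool_pos'],s['tcp_rot'],s['ft_force'],s['wrist_torque'],s['joint_pos'])
a=np.radians(8.4)
z=s['tool_pos'][2]
for L in (40,215): print(L,row(s,s['tool_pos']+L*np.array([-np.sin(a),np.cos(a),0]),8.4))
E
```

```text
[ 503.99609669 -133.45749699  108.72628052] [ 1.79971976e+02 -1.71289160e-02  8.31031805e+00] [-3.62187416  0.78316182  6.43722079] [0.32866593 0.72455784 0.01077269] [-2.04557005e+01  6.94756983e-01  1.05516260e+02 -1.70004917e-02
  7.37604828e+01  6.12387358e+01]
40 [-0.01, -4.0, -0.0, 0.03, -0.02, -0.09]
215 [-0.03, -21.5, -0.01, 0.03, -0.02, -0.09]
```

Call:
{"name": "play_rows", "arguments": {"motion": [[[0,-0.6,0.02,0,0,0],[0,-1.4,0.02,0,0,0],[0,-2.2,0.02,0,0,0],[0,-3,0.02,0,0,0],[0,-3.8,0.02,0,0,0]]]}}

```text
time: 7.8
tool_pos: [499.4, -96.4, 109.0]
tcp_rot: [179.8, -0.1, 8.3]
ft_force: [0.8, -5.5, 5.8]
finger_gap: 23.2
grip_force: 80.5
```

Call:
{"name": "play_rows", "arguments": {"motion": [[[0,-0.8,0.04,0,0,0],[0,-1.6,0.04,0,0,0],[0,-2.4,0.04,0,0,0],[0,-3.2,0.04,0,0,0],[0,-4,0.04,0,0,0]]]}}

```text
time: 8.3
tool_pos: [493.7, -56.9, 108.7]
tcp_rot: [179.8, -0.1, 8.3]
ft_force: [1.0, -5.7, 7.2]
finger_gap: 23.0
grip_force: 80.8
```

Call:
{"name": "play_rows", "arguments": {"motion": [[[0,-0.8,0,0,0,0],[0,-1.6,0,0,0,0],[0,-2.4,0,0,0,0],[0,-3.2,0,0,0,0],[0,-4,0,0,0,0]]]}}

```text
time: 8.8
tool_pos: [487.9, -17.3, 108.7]
tcp_rot: [179.8, -0.1, 8.3]
ft_force: [1.0, -6.7, 6.8]
finger_gap: 23.0
grip_force: 80.7
```

```bash
python3 - <<'E'
from h import *
from bench import sensors,optics
s=sensors.sense();im=optics.snapshot("wrist")
cv2.imwrite("pics/w4.png",im["pixels"][:,:,::-1])
print(s['tool_pos'],s['tcp_rot'],s['ft_force'])
R,t=cam_wrist(s,im); a=np.radians(8.4); c=np.array([491,-46.5,0]); L=lambda x,y:c[:2]+x*np.array([np.cos(a),np.sin(a)])+y*np.array([-np.sin(a),np.cos(a)])
Rl=s['tool_pos'][:2]-c[:2]; print("local",Rl@[np.cos(a),np.sin(a)],Rl@[-np.sin(a),np.cos(a)])
E
```

```text
[487.93372988 -17.30781355 108.69078046] [ 1.79833275e+02 -1.46417454e-01  8.30590007e+00] [ 1.01247334 -6.7349825   6.81293302]
local 1.2311068130816392 29.326952418187858
```

View pics/w4.png

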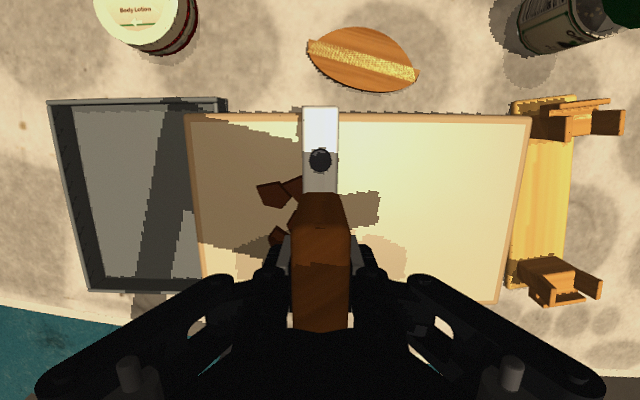

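The chips are gathered in front of the blade, around (275,190–240), and the slab behind it is clean. Wiping on.

Call:
{"name": "play_rows", "arguments": {"motion": [[[0,-0.8,0,0,0,0],[0,-1.6,0,0,0,0],[0,-2.4,0,0,0,0],[0,-3.2,0,0,0,0],[0,-4,0,0,0,0]]]}}

```text
time: 9.35
tool_pos: [482.1, 22.3, 108.6]
tcp_rot: [179.8, -0.1, 8.3]
ft_force: [1.3, -6.9, 7.2]
finger_gap: 23.2
grip_force: 80.8
```

Call:
{"name": "play_rows", "arguments": {"motion": [[[0,-0.8,0,0,0,0],[0,-1.6,0,0,0,0],[0,-2.4,0,0,0,0],[0,-3.2,0,0,0,0],[0,-4,0,0,0,0]]]}}

```text
time: 9.85
tool_pos: [476.3, 62.0, 108.6]
tcp_rot: [179.9, -0.1, 8.3]
ft_force: [1.7, -6.6, 6.1]
finger_gap: 23.1
grip_force: 80.8
```

Call:
{"name": "play_rows", "arguments": {"motion": [[[0,-0.6,0,0,0,0],[0,-1.2,0,0,0,0],[0,-1.8,0,0,0,0],[0,-1.8,0,0,0,0],[0,-1.8,0,0,0,0]]]}}

```text
time: 10.35
tool_pos: [471.5, 80.7, 106.4]
tcp_rot: [-180.0, 0.1, 8.3]
ft_force: [-0.4, 0.5, -3.3]
finger_gap: 23.2
grip_force: 79.4
```

```bash
python3 - <<'E'
from h import *
from bench import sensors,optics
s=sensors.sense();im=optics.snapshot("wrist")
cv2.imwrite("pics/w5.png",im["pixels"][:,:,::-1])
print(s['tool_pos'],s['tcp_rot'],s['ft_force'])
a=np.radians(8.4);Rl=s['tool_pos'][:2]-[491,-46.5]; print("local",Rl@[np.cos(a),np.sin(a)],Rl@[-np.sin(a),np.cos(a)])
E
```

```text
[471.47596696  80.70659502 106.35788907] [-1.79978416e+02  1.34888464e-01  8.34584384e+00] [-0.43634317  0.54523829 -3.32443644]
local -0.7318610562500569 128.69409489704333
```

View pics/w5.png

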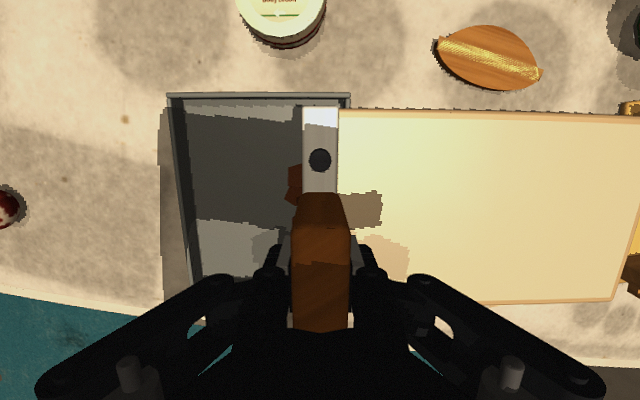

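The blade has passed the slab's end and is free (force back to the weight alone). The slab right of it is clean, and a chip lies in the tray at (295,183). Lifting, then checking the tray from the top.

Call:
{"name": "play_rows", "arguments": {"motion": [[[0,0,-1,0,0,0],[0,0,-2.5,0,0,0],[0,0.5,-3.5,0,0,0],[0,3,-3.5,0,0,0],[0,6,-3.5,0,0,0]]]}}

```text
time: 10.9
tool_pos: [481.8, 20.6, 143.7]
tcp_rot: [180.0, -0.1, 8.4]
ft_force: [-0.3, 0.3, -3.0]
finger_gap: 23.1
grip_force: 79.6
```

Call:
{"name": "play_rows", "arguments": {"motion": [[[0,3,0,0,0,0],[0,6,0,0,0,0],[0,9,0,0,0,0],[0,10,0,0,0,0],[0,10,0,0,0,0]]]}}

```text
time: 11.4
tool_pos: [495.8, -79.5, 142.9]
tcp_rot: [180.0, -0.0, 8.2]
ft_force: [0.1, 0.6, -2.4]
finger_gap: 23.3
grip_force: 79.6
```

```bash
python3 - <<'E'
from h import *
from bench import sensors,optics
s=sensors.sense();im=optics.snapshot("wrist")
cv2.imwrite("pics/w6.png",im["pixels"][:,:,::-1])
print(s['tool_pos'],s['tcp_rot'],s['ft_force'])
print(row(s,[516.1,-219.5,133],16.4))
E
```

```text
[495.81441362 -79.47021479 142.89794705] [ 1.79973518e+02 -6.37543032e-03  8.15896681e+00] [ 0.09611883  0.59804096 -2.35588261]
[0.02, 14.15, 1.0, 0.03, -0.0, -8.24]
```

View pics/w6.png

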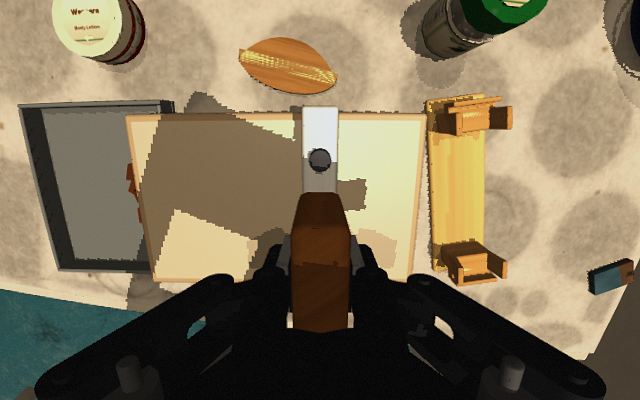

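The slab is clear and the chips lie in the tray beside its near wall at (131,190). Returning to the cradle.

Call:
{"name": "play_rows", "arguments": {"motion": [[[0,4,0.3,0,0,-3],[0,8,0.6,0,0,-6],[0,12,0.8,0,0,-8.2],[0,14.1,1,0,0,-8.2],[0,14.1,1,0,0,-8.2]]]}}

```text
time: 11.95
tool_pos: [516.2, -218.8, 132.3]
tcp_rot: [180.0, 0.0, 16.4]
ft_force: [-0.5, 0.3, -3.4]
finger_gap: 22.9
grip_force: 80.0
```

Call:
{"name": "play_rows", "arguments": {"motion": [[[0,0,0,0,0,0],[0,0,0,0,0,0]]]}}

```text
time: 12.15
tool_pos: [516.1, -215.8, 132.5]
tcp_rot: [-180.0, 0.0, 16.6]
ft_force: [-0.8, 0.6, -2.7]
finger_gap: 22.9
grip_force: 80.0
```

```bash
python3 - <<'E'
from h import *
from bench import sensors
s=sensors.sense()
print(s['tool_pos'],s['tcp_rot'],s['ft_force'])
print(row(s,[516.1,-219.5,83],16.4))
E
```

```text
[ 516.08163733 -215.83235349  132.45221201] [-1.79963832e+02  2.09030298e-02  1.65862837e+01] [-0.84261102  0.60387583 -2.743017  ]
[-0.1, 0.36, 4.95, -0.04, 0.02, 0.19]
```

Call:
{"name": "play_rows", "arguments": {"motion": [[[0,0.3,2,0,0,0],[0,0.3,3.5,0,0,0],[0,0.3,3.5,0,0,0],[0,0.3,3.5,0,0,0]]]}}

```text
time: 12.55
tool_pos: [516.4, -219.4, 97.0]
tcp_rot: [-179.9, 0.1, 16.6]
ft_force: [0.0, -0.0, -2.6]
finger_gap: 23.3
grip_force: 80.0
```

```bash
python3 - <<'E'
from h import *
from bench import sensors
s=sensors.sense()
print(s['tool_pos'],s['tcp_rot'],s['ft_force'],s['qd'].round(1))
print(row(s,[516.1,-219.5,71],16.4))
E
```

```text
[ 516.39952106 -219.39590786   97.03369599] [-1.79938129e+02  8.21149637e-02  1.65540640e+01] [ 0.00807347 -0.03248365 -2.5755711 ] [-0.4 -0.8 -1.5 -0.1 -0.1  0. ]
[-0.03, 0.0, 2.6, -0.06, 0.08, 0.15]
```

Call:
{"name": "play_rows", "arguments": {"motion": [[[0,0,0.8,0,0,0],[0,0,1.6,0,0,0],[0,0,2.2,0,0,0],[0,0,2.5,0,0,0],[0,0,2.5,0,0,0]]]}}

```text
time: 13.05
tool_pos: [516.3, -220.2, 71.7]
tcp_rot: [-180.0, 0.1, 16.5]
ft_force: [0.4, -0.2, -2.9]
finger_gap: 23.2
grip_force: 80.0
```

Call:
{"name": "play_rows", "arguments": {"motion": [[[0,0,0.1,0,0,0],[0,0,0.25,0,0,0],[0,0,0.25,0,0,0]]]}}

```text
time: 13.35
tool_pos: [516.9, -220.5, 70.1]
tcp_rot: [180.0, 0.0, 16.5]
ft_force: [0.6, -0.3, -2.2]
finger_gap: 23.1
grip_force: 80.0
```

Call:
{"name": "play_rows", "arguments": {"motion": [[[0,0,0.05,0,0,0],[0,0,0.1,0,0,0],[0,0,0.1,0,0,0]]]}}

```text
time: 13.65
tool_pos: [517.0, -220.5, 69.6]
tcp_rot: [180.0, -0.0, 16.5]
ft_force: [-2.6, 1.6, 1.6]
finger_gap: 22.9
grip_force: 80.6
```

Call:
{"name": "play_rows", "arguments": {"motion": [[[0,0,0,0,0,0],[0,0,0,0,0,0],[0,0,0,0,0,0],[0,0,0,0,0,0],[0,0,0,0,0,0]]], "jaw": 1}}

```text
time: 14.15
tool_pos: [516.9, -220.4, 69.1]
tcp_rot: [180.0, 0.0, 16.5]
ft_force: [0.3, 0.3, 0.3]
finger_gap: 85.5
grip_force: 0.0
```

Call:
{"name": "play_rows", "arguments": {"motion": [[[0,0,-1,0,0,0],[0,0,-3,0,0,0],[0,0,-6,0,0,0],[0,0,-10,0,0,0],[0,0,-14,0,0,0]]]}}

```text
time: 14.65
tool_pos: [516.5, -220.1, 210.8]
tcp_rot: [-180.0, 0.0, 16.5]
ft_force: [1.3, -0.4, 0.6]
finger_gap: 85.4
grip_force: 0.0
```

Call:
{"name": "play_rows", "arguments": {"motion": [[[0,-2,-4,0,0,0],[-2,-4,-6,0,0,0],[-4,-6,-6,0,0,0],[-5,-8,-6,0,0,0],[-5,-8,-6,0,0,0]]]}}

```text
time: 15.15
tool_pos: [445.3, -156.6, 270.4]
tcp_rot: [179.9, -0.1, 16.6]
ft_force: [-0.1, 0.1, -0.4]
finger_gap: 85.5
grip_force: 0.0
```

```bash
python3 - <<'E'
from h import *
from bench import sensors,optics
s=sensors.sense();im=optics.snapshot("wrist"); p=im["pixels"]
print(s['tool_pos'],s['tcp_rot'],s['finger_gap'])
tp=optics.snapshot("top")["pixels"]
out=np.vstack([cv2.resize(p[:260],(800,325)),cv2.resize(tp[140:270,230:470],(508,275)) if 0 else cv2.copyMakeBorder(cv2.resize(tp[140:270,230:470],(508,275)),0,0,0,292,0)])
cv2.imwrite("pics/w7.png",out[:,:,::-1])
E
```

```text
[ 445.28253091 -156.63461227  270.44813463] [ 1.79937706e+02 -6.59303774e-02  1.65520221e+01] 85.46026693562256
```

View pics/w7.png

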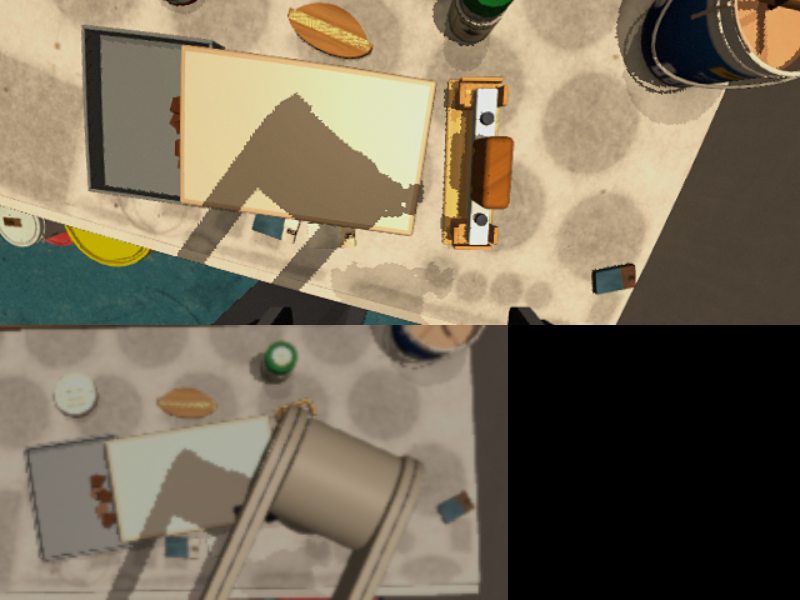

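The slab is bare, and the chips lie in the tray (top view, about (100,500)). The scraper stands in its cradle with the bar at (485,165), and the tiles, rib and jar look undisturbed.

```bash
python3 -c "
from bench import job
print(job.hand_in())"
```

```text
the job is handed in; nothing more can be done
None
```

I wiped the shelf with about 9–10 N of lean, the chips went off the end into the tray, the scraper is back in its cradle, and the job is handed in at about 15 s; the last pictures show the shelf bare and the bystanders in view undisturbed, though the chips lie too close together in the tray to count all five.

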